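# Knock the bushed hub out of the arbor press nest

## Robot

A 6-joint arm with a two-finger parallel gripper is mounted at the origin on the work surface. World frame = base frame: x ahead of the robot, y to its left, z up, the work surface at z = 0. Lengths are in mm, angles in rad, forces in N, time in s.
With the tool pointing down it reaches from about 275 to 725 mm from the base axis. Payload 5.6 kg.
Tool frame: the origin (TCP) lies at the very end of the fingers, on their centre line; the grasp point (between the pads) lies 19 mm behind it; z points along the fingers, y is the line along which they close (so a half turn about z gives the same grasp; the last joint's range is limited). The gripper opens to 85 mm and grips with 20 to 120 N. Pads are 22 mm wide; open, the fingers measure 114 mm over their backs; the gripper's body (76 mm by 85 mm) begins 54 mm behind the grasp point. The pads swing forward as they close: fully open they stand 13 mm farther back than shut.
Start: joints at [1.565, 0.255, 0.108, 0, -1.424, -0.285], TCP at [157.668, 526.91, 231.283] pointing down, gripper open.
Joint ranges: [-2.95, 2.95], [-1.21, 1.97], [-1.09, 1.5], [-2.87, 1.71], [-2.94, -0.07], [-3.05, 3.05]. Speed limits (rad/s): [2.57, 2.57, 3.14, 3.14, 3.14, 3.14].

## Interface

Orientations are given as a 3x3 rotation matrix whose columns are the frame's x, y, z axes.
In Python, from rig import read_state, imaging, arm gives the robot as it stands.
- The arm moves only by the shell command python3 -m inch 'ROWS'. ROWS is JSON, a list of rows, each a list of 7 numbers: the gripper's target within -1 to 1 (fully open at 1, half-way at 0, shut at -1), then the shift along the tool's x, y, z in units of 0.15 m (1.0 is 0.15 m), then the turn, a rotation vector about the tool's x, y, z in units of 90 degrees (1.0 is 90 degrees). A call has 1 to 10 rows; each row is the pose to reach, as a shift and turn from the pose commanded when the call began, along the tool's axes at that moment; what a row does not reach only later rows make up. A row lasts 1/10 s, in which the tool goes at most 50 mm and 8.59 degrees, less where a joint would pass 70% of its speed; a pose out of reach is approached as far as the arm can. A call with a number of a shift or a turn outside -1 to 1 is refused whole. A call with a gripper value outside its range is refused whole. The fingers move at their own pace and stop on an object; the grip force is fixed at half the most. Time passes only in rows, so rows that repeat a pose let the fingers close. It gives the time, the measured TCP pose, the force, the opening and the grip force at its end, in the units of the state.
- read_state(): the state, without advancing time (a new reading comes with each control period).
- imaging.camera(name): name is "scene" or "side" or "wrist"; returns a dict with "frame" (420x560x3 uint8, red, green, blue), "z_map" (420x560 float32, mm along the optical axis (not along the pixel's ray), 0 where there is no reading), "fov_y" (degrees; the focal length in pixels is half the picture's height over the tangent of half this angle, whatever the lens; pixels are square), "cx", "cy" (the principal point, pixels), "rvec" (rotation vector, rad) and "tvec" (3), from world to camera coordinates, as OpenCV has them; the wrist camera has in their place "mount" (4x4, takes a point from camera to tool coordinates, whose origin is the TCP and whose axes are the flange's). Camera axes: x right, y down, z forward; pixel columns grow to the right and rows downward; lengths in mm; the calibration is good to about 2 mm. A picture is of the moment at which its call begins: read the wrist's pose just before it.
- arm.close_job(): hands the job in; it is judged then, once.
The state is a dict: "clock": time; "joint_pos": joint angles; "joint_velocities": joint speeds; "tau": joint torques, N m; "eef_pos": TCP position; "tool_rot": TCP orientation; "contact_force": force on the tool from outside, world axes, zero at the start; "ft_torque": the same for the moment, N m; "opening": finger opening in mm; "finger_force": force on a finger pad.
Only numpy, scipy, OpenCV 4.12 (cv2) and the standard library are available. Lean on these libraries where they do the work, as an engineer would, in place of code of your own. Each camera call takes 0.05 s, during which the arm holds its last target. There are 200 camera calls.

## Task

A steel bush has just been pressed into the brass hub that sits flush in the nest of the arbor press. Push the knock-out lever at the front of the press all the way down so that the hub comes up, take the hub out from under the raised ram, and set it down gently, upright and the same way up, in the low wooden tray that already holds two finished hubs. It must stand clear of those two, and they must stay where they are.

Things in the scene. Friction and masses are not known exactly. Their poses are not given: they have to be found in the camera images.
- press: Grey cast-iron C-frame arbor press, foot 290 x 120 mm. Origin on the bench under the pocket. Its own axes: -x = its front with the knock-out lever, towards the robot and to the robot's right (the x axis lies 38 to 65 degrees left of world +x); -y = side away from the robot, with a ball-ended hand lever more than 290 mm up. Column 60 mm wide, from 105 mm behind the origin; front and sides open.
- nest (a point): Centre of the round pocket's mouth, level with the flat upper face of the dark steel nest block (104 x 96 mm), 90 mm above the bench. Pocket 37.6 mm across, 22 mm deep while the ejector is down. Axes as those of the press, z up. The face around the pocket is flat and free.
- punch_tip (a point): Lower end of the punch (18 mm across) straight above the pocket, 120 mm over the nest face. Above it the ram, 25 mm square, from 225 mm over the bench, and the press's head, 66 mm wide across the press, from 270 mm over the bench. None of them moves. A gripper pointing straight down does not fit below; with its upper end leaning 35 to 45 degrees towards the robot it does.
- lever_pad (a point): Centre of the upper face of the pad (34 x 34 mm) at the end of the steel knock-out lever, about 200 mm in front of the pocket's centre, 150 mm from the lever's pivot. It sinks 54 mm, from about 86 to 32 mm above the bench, almost straight down. Nothing stands above it, only air below it.
- ejector (a joint): Angle of the knock-out lever, rad: 0 = pad up, hub flush; 0.36 = pad down on a rigid stop, ejector pin 18 mm up (50 mm per rad). Its pivot is stiff: the pad needs about 7 to 10 N and the lever stays where it is left, so the hub stays up (about 20 N down on the hub would push it back).
- hub_center (a point): Centre, half-way up, of the hub to take: plain brass cylinder 36 mm across, 22 mm high, about 170 g, bevelled rims; steel bush (16 mm, dark bore) and six tiny holes in its upper face. z = normal of the upper face, up at the start. Flush in the nest at first; with the lever down 18 mm stand above the nest face and 4 mm are still in the pocket.
- tray: Low open wooden tray, 150 x 220 mm (its x by y), walls 6 mm thick, 15 mm high in all. Origin: centre of its underside on the bench; the floor's upper face is 6 mm above it. Two finished hubs stand near its +y end, its -y part is free. It stands to the robot's left or right; on the other side is a higher box (40 mm) of little upright pins.
- hub_a_center (a point): Centre, half-way up, of a finished hub standing in the tray, of the same form as the hub to take. It stays where it is.
- hub_b_center (a point): Centre, half-way up, of the other finished hub standing in the tray, of the same form. It stays where it is.

How it is judged:
By the outcome, as a careful person would: the job done as asked, in the order asked, and still so for the second after the job is handed in, with the robot touching nothing.
It also fails if it takes over 69 s, if anything falls off the work surface, if the arm or the gripper's body presses on something with over 40 N, if the wrist force passes 120 N, or if a joint passes its speed limit or range.

## Working session

There is one attempt and no reset: what is moved stays moved. The work goes in short steps, Python scripts to look and compute and a shell command to move; the robot and the scene stay as the last step left them, time stands still between calls to the robot, and variables do not carry over. Pictures are saved under pics/ and viewed, at most 10 in all, crops included, and the job is handed in when it is done.

```bash
mkdir -p pics; ls; cat > h.py <<'E'
import numpy as np, cv2
from rig import read_state, imaging, arm
def cam(n):
    s=read_state(); c=imaging.camera(n); f=c['frame']; h=f.shape[0]
    c['f']=h/2/np.tan(np.radians(c['fov_y'])/2)
    if n=='wrist':
        T=np.eye(4);T[:3,:3]=np.array(s['tool_rot']);T[:3,3]=s['eef_pos']
        M=T@np.array(c['mount'])
    else:
        R=cv2.Rodrigues(np.array(c['rvec'],float))[0];M=np.eye(4);M[:3,:3]=R.T;M[:3,3]=-R.T@np.array(c['tvec']).ravel()
    c['M']=M; return c
def cloud(c):
    v,u=np.mgrid[0:c['z_map'].shape[0],0:c['z_map'].shape[1]];z=c['z_map']
    p=np.stack([(u-c['cx'])/c['f']*z,(v-c['cy'])/c['f']*z,z],-1)
    return p@c['M'][:3,:3].T+c['M'][:3,3]
def ray(c,u,v,h):
    d=c['M'][:3,:3]@np.array([(u-c['cx'])/c['f'],(v-c['cy'])/c['f'],1]);o=c['M'][:3,3]
    return o+d*(h-o[2])/d[2]
def save(c,n): cv2.imwrite('pics/'+n,c['frame'][:,:,::-1])
def rows(p,R=None):
    """shift and turn from the present pose to a world TCP pose, in row units"""
    s=read_state();R0=np.array(s['tool_rot']);d=R0.T@(np.array(p)-s['eef_pos'])/150
    w=np.zeros(3) if R is None else cv2.Rodrigues(R0.T@R)[0].ravel()/(np.pi/2)
    return np.round(d,3),np.round(w,3)
E
python3 - <<'E'
from h import *
import pickle
print({k:np.round(v,3).tolist() if not isinstance(v,float) else v for k,v in read_state().items()})
D={}
for n in('scene','side'):
    c=cam(n);D[n]=c;save(c,n+'0.png');print(n,c['f'],c['M'].round(2).tolist())
pickle.dump(D,open('d0.pkl','wb'))
a=np.hstack([cv2.imread('pics/scene0.png'),cv2.imread('pics/side0.png')])
E
```

```text
pics
{'clock': 0.0, 'joint_pos': [1.565, 0.256, 0.107, -0.0, -1.424, -0.285], 'joint_velocities': [-0.0, -0.001, 0.0, 0.001, 0.001, 0.001], 'tau': [-0.0, -38.662, 23.794, 5.365, -0.006, 0.0], 'eef_pos': [157.494, 526.446, 230.397], 'tool_rot': [[0.958, -0.287, -0.0], [-0.287, -0.958, -0.002], [0.0, 0.002, -1.0]], 'contact_force': [0.625, -1.173, 0.399], 'ft_torque': [0.032, -0.023, 0.01], 'finger_force': 0.0, 'opening': 85.33777139314682}
scene 399.7483707778295 [[-0.18, 0.74, -0.65, 1167.82], [0.98, 0.13, -0.13, 150.72], [-0.01, -0.66, -0.75, 834.7], [0.0, 0.0, 0.0, 1.0]]
side 483.97055172171383 [[-0.87, -0.39, 0.3, 188.23], [-0.49, 0.67, -0.56, 749.88], [0.02, -0.63, -0.77, 1108.6], [0.0, 0.0, 0.0, 1.0]]
```

View pics/scene0.png

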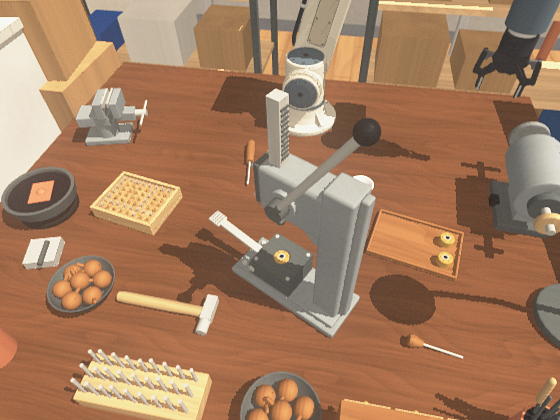

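View pics/side0.png

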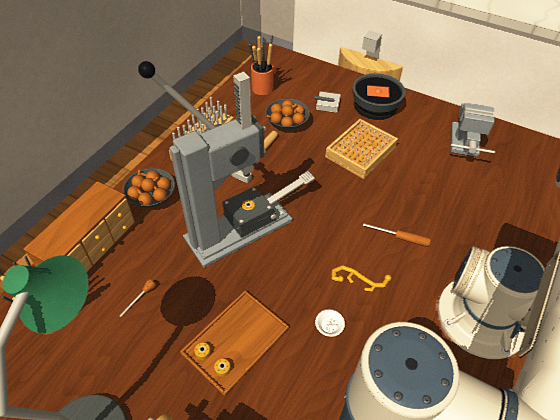

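The scene view shows the nest hub at (282,256), the lever pad near (218,218), the tray at about (370–465, 212–275) and its hubs at (447,240) and (445,259). In the side view the hub is at (248,204), the pad near (306,178), and the tray hubs at (202,350) and (222,366).

```bash
python3 - <<'E'
from h import *
import pickle
D=pickle.load(open('d0.pkl','rb'))
for n in D:
    c=D[n];P=cloud(c);hsv=cv2.cvtColor(c['frame'],cv2.COLOR_RGB2HSV);print(n)
    m=cv2.inRange(hsv,(20,110,110),(32,255,255))
    k,l,st,ce=cv2.connectedComponentsWithStats(m)
    box={'scene':(200,180,480,290),'side':(170,180,330,400)}[n]
    for i in range(1,k):
        u,v=ce[i]
        if st[i,4]>12 and box[0]<u<box[2] and box[1]<v<box[3]:
            q=P[l==i];print(st[i],ce[i].round(1),np.median(q,0).round(1),ray(c,u,v,90).round(1),ray(c,u,v,28).round(1))
    # pad: points 60..100 high in lever area
    # tray wall top: z 11..19
    b={'scene':(355,205,475,285),'side':(170,285,300,400)}[n]
    Q=P[b[1]:b[3],b[0]:b[2]].reshape(-1,3)
    q=Q[(Q[:,2]>3)&(Q[:,2]<19)];q=q[:, :2].astype(np.float32)
    print('tray',cv2.minAreaRect(q),np.percentile(Q[:,2],[5,25,50,75]).round(1))
    print(cv2.boxPoints(cv2.minAreaRect(q)).round(0).tolist())
    b={'scene':(200,205,245,240),'side':(280,165,325,200)}[n]
    Q=P[b[1]:b[3],b[0]:b[2]].reshape(-1,3);q=Q[(Q[:,2]>70)&(Q[:,2]<105)];print('lever',len(q),q.mean(0).round(1),cv2.minAreaRect(q[:,:2].astype(np.float32)),cv2.boxPoints(cv2.minAreaRect(q[:,:2].astype(np.float32))).round(0).tolist())
    b={'scene':(235,225,320,300),'side':(215,180,285,240)}[n]
    Q=P[b[1]:b[3],b[0]:b[2]].reshape(-1,3);q=Q[(Q[:,2]>86)&(Q[:,2]<95)];print('nest',len(q),cv2.minAreaRect(q[:,:2].astype(np.float32)))
    cr=c['frame'][150:300,190:330] if n=='scene' else c['frame'][150:260,200:340]
    cv2.imwrite(f'pics/cr_{n}.png',cv2.resize(cr[:110],(560,440),interpolation=cv2.INTER_CUBIC)[:,:,::-1])
a=np.vstack([cv2.resize(D['scene']['frame'][190:300,195:335],(380,300)),cv2.resize(D['side']['frame'][150:260,200:340],(380,300))])
cv2.imwrite('pics/crops.png',a[:,:,::-1])
E
```

```text
scene
[441 233  14  11  73] [447.7 238.1] [495.1 437.5  28.2] [545.8 415.6  90. ] [494.1 437.6  28. ]
[275 251  14  11  61] [282.9 255.2] [659.3  51.5  90.4] [659.   47.1  90. ] [616.6  38.5  28. ]
[439 252  14  12  85] [445.8 257.8] [558.6 428.3  28.3] [603.5 406.6  90. ] [556.5 428.   28. ]
tray ((496.7565002441406, 374.8877868652344), (252.79331970214844, 354.1945495605469), 9.817910194396973) [-1.5  0.6  4.7  8.2]
[[342.0, 528.0], [402.0, 179.0], [652.0, 222.0], [591.0, 571.0]]
lever 381 [ 586.6 -106.8   81.3] ((585.1421508789062, -99.70106506347656), (103.27406311035156, 36.05569076538086), 69.15833282470703) [[550.0, -142.0], [584.0, -154.0], [620.0, -58.0], [587.0, -45.0]]
nest 1703 ((677.5255126953125, 75.45404052734375), (173.52841186523438, 97.63533020019531), 62.782920837402344)
side
[246 201   8   6  19] [250.9 203.4] [654.1  38.9  90.5] [656.4  37.3  90. ] [684.9  -6.1  28. ]
[243 204   9   6  21] [246.4 207.3] [656.7  54.6  91. ] [659.9  55.1  90. ] [688.6  12.8  28. ]
[200 343   9   6  22] [204.2 344.9] [554.9 416.9  28. ] [533.7 435.6  90. ] [554.7 416.5  28. ]
[195 344  14  13  66] [200.  351.4] [552.2 436.3  28.5] [532.9 452.5  90. ] [553.9 434.4  28. ]
[214 359  15  15 104] [221.  366.3] [493.1 441.   28.4] [474.9 457.5  90. ] [492.4 439.7  28. ]
tray ((515.6968994140625, 360.85400390625), (334.3310546875, 291.5373229980469), 29.877811431884766) [-2.5 -0.   2.2  6.2]
[[298.0, 404.0], [443.0, 151.0], [733.0, 318.0], [588.0, 571.0]]
lever 281 [ 585.1 -102.4   81.1] ((592.644287109375, -96.28106689453125), (114.65308380126953, 35.82830047607422), 60.565128326416016) [[549.0, -137.0], [580.0, -155.0], [636.0, -55.0], [605.0, -38.0]]
nest 1048 ((677.2406005859375, 75.65463256835938), (167.81478881835938, 100.13806915283203), 63.16167449951172)
```

View pics/crops.png

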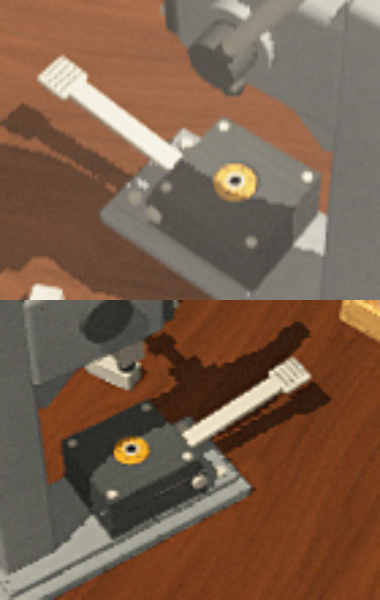

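The crops show the pad at the lever's free end and the hub flush in the nest. My estimates are a pocket near (659,47), a press x axis at about 63°, and a pad near (571,-132). I'll swing round to a point just short of the pad with the gripper shut.

```bash
python3 -m inch '[[-1,0.73,0.92,0,0,0,0],[-1,0.73,0.92,0,0,0,0],[-1,0.73,0.92,0,0,0,0],[-1,0.73,0.92,0,0,0,0]]'; python3 -m inch '[[-1,0.73,0.92,0,0,0,0],[-1,0.73,0.92,0,0,0,0],[-1,0.73,0.92,0,0,0,0],[-1,0.73,0.92,0,0,0,0]]'; python3 -m inch '[[-1,0.73,0.92,0,0,0,0],[-1,0.73,0.92,0,0,0,0],[-1,0.73,0.92,0,0,0,0],[-1,0.73,0.92,0,0,0,0]]';python3 -m inch '[[-1,0.73,0.92,0,0,0,0],[-1,0.73,0.92,0,0,0,0],[-1,0.73,0.92,0,0,0,0],[-1,0.73,0.92,0,0,0,0],[-1,0.73,0.92,0,0,0,0],[-1,0.73,0.92,0,0,0,0]]'
python3 - <<'E'
from h import *
c=cam('wrist');save(c,'w1.png');print(np.array(c['mount']).round(2).tolist(),c['f'],read_state()['joint_pos'])
P=cloud(c).reshape(-1,3)
q=P[(P[:,2]>72)&(P[:,2]<100)&(P[:,1]<-50)&(P[:,0]>480)]
if len(q): print(len(q),cv2.boxPoints(cv2.minAreaRect(q[:,:2].astype(np.float32))).round(1).tolist())
print(rows([571,-132,120]))
E
```

```text
clock: 0.5
eef_pos: [223.5, 360.1, 231.2]
tool_rot: [[0.958, -0.288, -0.0], [-0.288, -0.958, -0.0], [-0.0, 0.0, -1.0]]
contact_force: [0.4, 0.8, 0.4]
opening: 28.3
finger_force: 0.0
clock: 0.9
eef_pos: [288.5, 196.7, 231.3]
tool_rot: [[0.958, -0.288, 0.0], [-0.288, -0.958, 0.0], [0.0, -0.0, -1.0]]
contact_force: [0.9, 0.2, -0.4]
opening: 0.1
finger_force: 0.0
clock: 1.3
eef_pos: [353.8, 33.2, 231.2]
tool_rot: [[0.957, -0.289, -0.0], [-0.289, -0.957, -0.0], [-0.0, 0.0, -1.0]]
contact_force: [1.2, 1.4, -1.3]
opening: 0.3
finger_force: 0.0
clock: 1.9
eef_pos: [418.6, -127.8, 230.7]
tool_rot: [[0.957, -0.288, -0.002], [-0.288, -0.957, 0.0], [-0.002, 0.0, -1.0]]
contact_force: [0.8, 0.3, -0.2]
opening: -0.2
finger_force: 0.0
[[0.0, -0.96, -0.27, 70.23], [1.0, 0.0, 0.0, -0.32], [-0.0, -0.27, 0.96, -142.35], [0.0, 0.0, 0.0, 1.0]] 319.5220187835535 [ 6.53303296e-02  3.09164633e-02 -1.58635947e-01 -4.00191947e-04
 -1.38196458e+00  1.21435775e+00]
3212 [[548.7999877929688, -142.8000030517578], [577.2999877929688, -152.6999969482422], [610.9000244140625, -56.29999923706055], [582.4000244140625, -46.400001525878906]]
(array([ 0.983, -0.261,  0.739]), array([0., 0., 0.]))
```

View pics/w1.png

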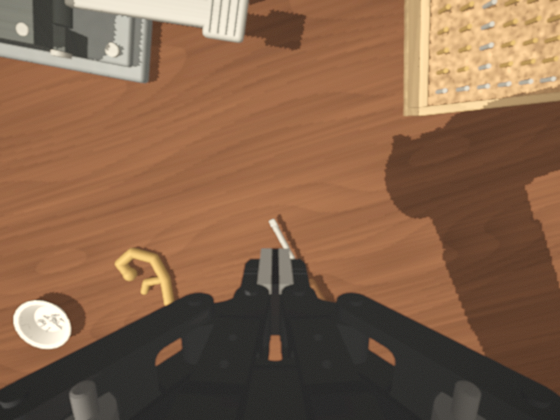

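The wrist view shows the ribbed pad at about (228,14), between its outer edge at (247,18) and its inner edge at (210,15).

```bash
python3 - <<'E'
from h import *
c=cam('wrist');P=cloud(c)
for u,v in[(228,14),(245,40),(205,36),(249,2)]:print(ray(c,u,v,86).round(1),P[v,u].round(1))
E
python3 -m inch '[[-1,0.98,-0.26,0.4,0,0,0],[-1,0.98,-0.26,0.7,0,0,0],[-1,0.98,-0.26,0.7,0,0,0],[-1,0.98,-0.26,0.7,0,0,0],[-1,0.98,-0.26,0.7,0,0,0],[-1,0.98,-0.26,0.7,0,0,0]]'
python3 - <<'E'
from h import *
c=cam('wrist');save(c,'w2.png');P=cloud(c).reshape(-1,3)
q=P[(P[:,2]>70)&(P[:,2]<100)&(P[:,1]<-60)&(P[:,0]>480)];print(len(q),cv2.boxPoints(cv2.minAreaRect(q[:,:2].astype(np.float32))).round(1).tolist())
print(rows([571,-132,90]))
E
```

```text
[ 572.2 -134.2   86. ] [ 572.1 -134.2   86.4]
[ 550.6 -141.4   86. ] [ 570.3 -139.6   -2.3]
[ 562.6 -111.2   86. ] [ 5.856e+02 -1.005e+02 -2.000e-01]
[ 575.4 -152.8   86. ] [ 602.4 -154.5   -0.9]
clock: 2.6
eef_pos: [570.9, -131.1, 125.7]
tool_rot: [[0.959, -0.285, -0.002], [-0.285, -0.959, -0.0], [-0.002, 0.001, -1.0]]
contact_force: [0.1, -0.2, 0.4]
opening: -0.0
finger_force: 0.0
5662 [[552.0, -143.1999969482422], [583.5999755859375, -155.0], [618.9000244140625, -60.599998474121094], [587.2999877929688, -48.79999923706055]]
(array([0.001, 0.004, 0.247]), array([0., 0., 0.]))
```

View pics/w2.png

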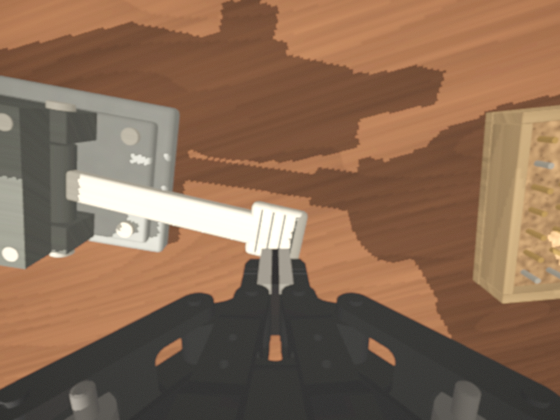

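The tip stands just over the pad, whose centre is at about (276,230). I'll press down gradually.

```bash
python3 -m inch '[[-1,0.03,0,0.12,0,0,0],[-1,0.03,0,0.22,0,0,0],[-1,0.03,0,0.28,0,0,0],[-1,0.03,0,0.34,0,0,0],[-1,0.03,0,0.40,0,0,0],[-1,0.03,0,0.45,0,0,0],[-1,0.03,0,0.50,0,0,0],[-1,0.03,0,0.55,0,0,0],[-1,0.03,0,0.59,0,0,0],[-1,0.03,0,0.6,0,0,0]]'; python3 -m inch '[[-1,0,0,0.01,0,0,0],[-1,0,0,0.02,0,0,0],[-1,0,0,0.02,0,0,0]]'
```

```text
clock: 3.65
eef_pos: [575.8, -134.0, 38.7]
tool_rot: [[0.958, -0.286, 0.003], [-0.286, -0.958, -0.001], [0.003, 0.0, -1.0]]
contact_force: [-2.8, -1.0, 6.3]
opening: 0.1
finger_force: 3.5
clock: 3.95
eef_pos: [575.9, -133.7, 36.0]
tool_rot: [[0.958, -0.286, 0.003], [-0.286, -0.958, -0.001], [0.004, -0.0, -1.0]]
contact_force: [-3.4, -0.0, 4.0]
opening: -0.2
finger_force: 2.5
```

```bash
python3 -m inch '[[-1,0,0,0.01,0,0,0],[-1,0,0,0.02,0,0,0],[-1,0,0,0.02,0,0,0]]'; python3 -m inch '[[-1,0,0,0.01,0,0,0],[-1,0,0,0.015,0,0,0],[-1,0,0,0.015,0,0,0]]'
```

```text
clock: 4.25
eef_pos: [576.1, -133.5, 33.7]
tool_rot: [[0.958, -0.286, 0.004], [-0.286, -0.958, -0.001], [0.004, -0.0, -1.0]]
contact_force: [-3.6, 1.3, 9.7]
opening: 0.0
finger_force: 4.8
clock: 4.55
eef_pos: [576.2, -133.5, 33.4]
tool_rot: [[0.959, -0.285, 0.005], [-0.285, -0.959, -0.001], [0.005, -0.0, -1.0]]
contact_force: [-8.5, 3.4, 21.8]
opening: 0.1
finger_force: 10.7
```

The force rose from 10 to 22 N with no further travel, so the stop is reached at z = 33.4. I'll lift clear, back off and check the lever.

```bash
python3 -m inch '[[-1,0,0,-0.3,0,0,0],[-1,0,0,-0.6,0,0,0],[-1,0,0,-0.9,0,0,0],[-1,0,0,-0.9,0,0,0]]'
cat >> h.py <<'E'
def lean(az,deg):
    a,l=np.radians([az,deg]);y=np.array([np.sin(a),-np.cos(a),0]);z=np.array([np.sin(l)*np.cos(a),np.sin(l)*np.sin(a),-np.cos(l)])
    return np.stack([np.cross(y,z),y,z],1)
E
python3 - <<'E'
from h import *
R=lean(4.1,40);T=np.array([667,47.5,101]);S=T-190*R[:,2]
print(S,rows(S,R),rows([480,-100,220]))
E
```

```text
clock: 4.95
eef_pos: [579.1, -134.3, 172.5]
tool_rot: [[0.958, -0.285, 0.016], [-0.285, -0.958, -0.003], [0.016, -0.002, -1.0]]
contact_force: [-0.2, 0.8, 0.1]
opening: 0.2
finger_force: 0.0
[545.18291043  38.76804245 246.54844419] (array([-0.538, -1.042, -0.5  ]), array([ 0.081,  0.429, -0.22 ])) (array([-0.693, -0.031, -0.328]), array([0., 0., 0.]))
```

```bash
python3 -m inch '[[0.15,-0.69,-0.03,-0.33,0,0.1,0],[0.15,-0.69,-0.03,-0.33,0.04,0.2,-0.1],[0.15,-0.69,-0.3,-0.5,0.08,0.43,-0.22],[0.15,-0.6,-0.7,-0.5,0.08,0.43,-0.22],[0.15,-0.54,-1,-0.5,0.08,0.43,-0.22],[0.15,-0.54,-1,-0.5,0.08,0.43,-0.22],[0.15,-0.54,-1,-0.5,0.08,0.43,-0.22],[0.15,-0.54,-1,-0.5,0.08,0.43,-0.22],[0.15,-0.54,-1,-0.5,0.08,0.43,-0.22]]'
python3 - <<'E'
from h import *
c=cam('wrist');save(c,'w3.png');P=cloud(c);hsv=cv2.cvtColor(c['frame'],cv2.COLOR_RGB2HSV)
m=cv2.inRange(hsv,(18,90,80),(34,255,255))
k,l,st,ce=cv2.connectedComponentsWithStats(m)
for i in range(1,k):
    if st[i,4]>40:
        q=P[l==i];print(st[i],ce[i].round(1),np.median(q,0).round(1),np.percentile(q,[3,97],axis=0).round(1).tolist())
Q=P.reshape(-1,3);q=Q[(Q[:,2]>60)&(Q[:,2]<120)&(abs(Q[:,0]-659)<90)&(abs(Q[:,1]-47)<90)]
print(np.histogram(q[:,2],range(80,120,2)))
t=q[q[:,2]>104];print('top',len(t),t.mean(0),cv2.minEnclosingCircle(t[:,:2].astype(np.float32)))
E
```

```text
clock: 5.85
eef_pos: [541.5, 32.9, 239.8]
tool_rot: [[0.773, 0.068, 0.631], [0.05, -0.998, 0.046], [0.633, -0.004, -0.774]]
contact_force: [0.2, 0.6, -0.1]
opening: 49.0
finger_force: 0.0
[26  0 13  8 62] [32.2  2.5] [938.2 412.8  87.7] [[934.9, 409.1, 78.6], [946.7, 427.2, 91.3]]
[ 342   15  165   55 1186] [420.1  49.1] [ 934.2 -166.9   44.3] [[924.8, -281.7, 17.7], [984.0, -49.4, 46.1]]
[485  28  15  12  48] [494.   34.7] [ 969.8 -278.8   45.2] [[962.1, -287.7, 44.0], [985.0, -263.6, 46.3]]
[47 31 15 10 69] [55.6 35.7] [939.8 413.1  33.3] [[935.5, 409.5, 21.9], [946.5, 435.7, 37.4]]
[ 394  132  148   26 1646] [468.3 145.6] [ 777.4 -219.4   22. ] [[771.8, -309.6, 13.9], [792.3, -121.9, 25.8]]
[255 165  35  38 903] [271.9 184.2] [654.1  44.2 107.2] [[643.9, 28.4, 89.1], [677.0, 60.5, 108.8]]
(array([  88,   95,   78,  113, 4102, 2686,   46,   46,   44,   51,   38,
         50,   57,  524,  345,   25,   20,   21,   21]), array([ 80,  82,  84,  86,  88,  90,  92,  94,  96,  98, 100, 102, 104,
       106, 108, 110, 112, 114, 116, 118]))
top 1037 [670.60059683  59.35099887 108.38826476] ((691.6483764648438, 80.14790344238281), 64.43264770507812)
```

View pics/w3.png

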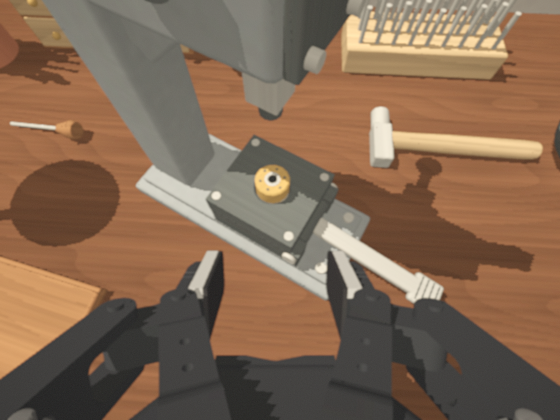

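The lever is down and the hub stands proud at (272,184), with its top at z = 108. Next I measure its top centre.

```bash
cat > hub.py <<'E'
from h import *
def top(c,zt=108):
    P=cloud(c);hsv=cv2.cvtColor(c['frame'],cv2.COLOR_RGB2HSV);m=cv2.inRange(hsv,(18,90,80),(34,255,255))
    ok=(m>0)&(abs(P[...,2]-zt)<2.5)
    k,l,st,ce=cv2.connectedComponentsWithStats(ok.astype(np.uint8));i=1+np.argmax(st[1:,4])
    v,u=np.nonzero(l==i);w=np.array([ray(c,a,b,zt)[:2] for a,b in zip(u,v)],np.float32)
    return len(w),cv2.minEnclosingCircle(w),cv2.fitEllipse(cv2.convexHull(w))
E
python3 - <<'E'
from hub import *
c=cam('wrist')
print(top(c))
from h import *
R=lean(4.1,40);print(read_state()['eef_pos'])
for T in([664,46,101],):
    T=np.array(T,float);print(rows(T-60*R[:,2],R),rows(T,R))
E
```

```text
(634, ((660.1218872070312, 44.83204650878906), 18.124862670898438), ((660.5028686523438, 44.54730224609375), (34.757938385009766, 35.34400939941406), 91.52860260009766))
[541.58422869  32.95975976 239.36271891]
(array([ 0.046, -0.028,  0.833]), array([-0.   ,  0.008, -0.003])) (array([ 0.052, -0.028,  1.233]), array([-0.   ,  0.008, -0.003]))
```

```bash
python3 -m inch '[[0.15,0.07,-0.02,0.3,0,0,0],[0.15,0.07,-0.02,0.6,0,0.01,0],[0.15,0.07,-0.02,0.85,0,0.01,0],[0.15,0.07,-0.02,0.85,0,0.01,0],[0.15,0.07,-0.02,0.85,0,0.01,0]]'
python3 - <<'E'
from hub import *
c=cam('wrist');save(c,'w4.png')
t=top(c);print(t);s=read_state();print(s['eef_pos'])
x,y=t[2][0];R=lean(4.1,40);n=R[:,2]*[1,1,0];n/=np.linalg.norm(n)
T=np.array([x,y,101])+8*n
print(T,rows(T-20*R[:,2],R),rows(T,R))
E
```

```text
clock: 6.45
eef_pos: [631.3, 39.7, 162.2]
tool_rot: [[0.787, 0.067, 0.613], [0.052, -0.998, 0.043], [0.614, -0.002, -0.789]]
contact_force: [0.0, -1.3, 0.3]
opening: 49.1
finger_force: 0.0
(1514, ((660.9302368164062, 44.48595428466797), 17.79747200012207), ((660.88671875, 44.59256362915039), (34.97472381591797, 35.23897933959961), 109.45653533935547))
[630.98754962  40.36512842 163.73058926]
[668.86624501  45.16454318 101.        ] (array([-0.062, -0.013,  0.353]), array([-0.   ,  0.022, -0.003])) (array([-0.058, -0.013,  0.486]), array([-0.   ,  0.022, -0.003]))
```

View pics/w4.png

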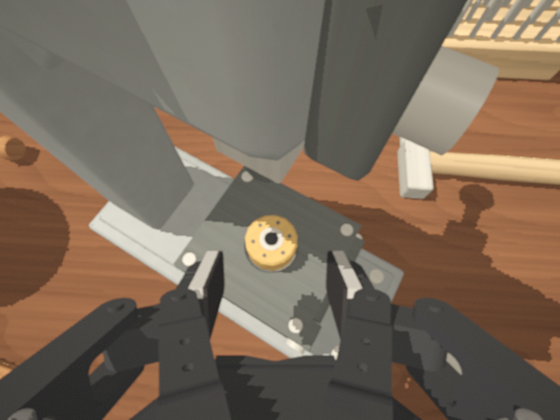

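The hub at (271,243) sits nearly midway between the pads at (208,275) and (343,275), needing about 2 mm of correction in tool y. I'll advance around the hub.

```bash
python3 -m inch '[[0.15,-0.06,-0.013,0.15,0,0.02,0],[0.15,-0.06,-0.013,0.3,0,0.02,0],[0.15,-0.06,-0.013,0.36,0,0.02,0],[0.15,-0.06,-0.013,0.42,0,0.02,0],[0.15,-0.06,-0.013,0.46,0,0.02,0],[0.15,-0.06,-0.013,0.46,0,0.02,0],[0.15,-0.06,-0.013,0.46,0,0.02,0]]'
python3 - <<'E'
from hub import *
c=cam('wrist');save(c,'w5.png')
t=top(c);print(t);R=lean(4.1,40)
print(read_state()['contact_force'],rows([668.9,45.2,101],R))
E
```

```text
clock: 7.2
eef_pos: [672.1, 42.6, 137.9]
tool_rot: [[0.802, 0.082, 0.592], [0.056, -0.997, 0.062], [0.595, -0.017, -0.804]]
contact_force: [-0.9, 0.3, -1.1]
opening: 49.0
finger_force: 0.0
(1087, ((660.91015625, 44.559993743896484), 17.62687110900879), ((661.109375, 44.49885940551758), (34.61177062988281, 34.9558219909668), 16.760866165161133))
[0.59290379 0.19534485 0.11040228] (array([-0.162, -0.016,  0.187]), array([-0.012,  0.039, -0.002]))
```

View pics/w5.png

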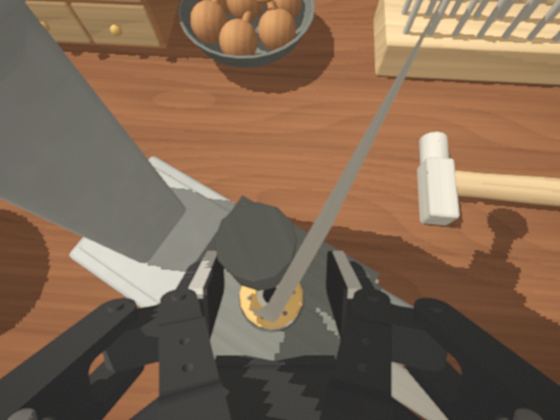

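Not there yet: the TCP is at z = 138, well short of the command, with no wrist force. I need to check whether a joint limit or a contact is stopping it.

```bash
python3 - <<'E'
from h import *
s=read_state()
for k in('clock','joint_pos','joint_velocities','tau','eef_pos','contact_force'):print(k,np.round(s[k],3))
c=cam('side');save(c,'s5.png');f=c['frame'][20:300,120:500];cv2.imwrite('pics/s5c.png',cv2.resize(f,(760,560))[:,:,::-1])
E
```

```text
clock 7.25
joint_pos [ 0.203  0.188 -0.716  1.082 -0.066  0.382]
joint_velocities [-0.005 -0.001 -0.002  0.006 -0.    -0.002]
tau [-6.0000e-02 -3.1266e+01  2.0679e+01  1.6390e+00  7.0100e-01  1.0000e-02]
eef_pos [672.005  42.453 137.891]
contact_force [0.593 0.195 0.11 ]
```

View pics/s5c.png

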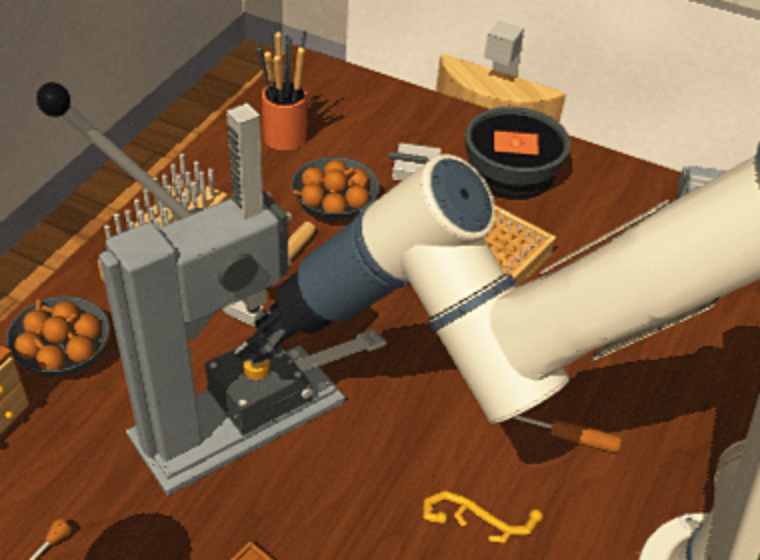

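Joint 5 is at its -0.07 limit: the tool is in line with the forearm, so a lean straight towards the robot is out of reach here. I'll fit a quick kinematic model and choose another lean azimuth.

```bash
cat > kin.py <<'E'
from h import *
from scipy.optimize import least_squares
from scipy.spatial.transform import Rotation as Ro
LO=np.array([-2.95,-1.21,-1.09,-2.87,-2.94,-3.05]);HI=np.array([2.95,1.97,1.5,1.71,-.07,3.05])
def fk(q,k):
    h,a,b,d,L,x0,e=k
    Rz=Ro.from_euler('z',q[0]);W=Rz*Ro.from_euler('y',q[1]-q[2])
    w=Rz.apply([x0+a*np.sin(q[1]),d,h+a*np.cos(q[1])])+W.apply([b,0,e])
    F=W*Ro.from_euler('x',-q[3])*Ro.from_euler('y',-q[4])*Ro.from_euler('x',K6*q[5])
    return w+F.apply([L,0,0]),F.as_matrix()
K6=-1
D=[([1.565,.2555,.1075,0,-1.424,-.285],[157.5,526.4,231]),([.06533,.03092,-.15864,0,-1.38196,1.21436],[418.6,-127.8,230.7]),([.203,.188,-.716,1.082,-.066,.382],[672,42.45,137.9])]
k=least_squares(lambda k:np.concatenate([(fk(q,k)[0]-p) for q,p in D]+[.01*(k[5:])]),[330,400,400,-154,250,0,0]).x
def ik(T,R,q0):
    M=fk(D[2][0],k)[1].T@R3  # fixed tool frame
    f=lambda q:np.concatenate([(fk(q,k)[0]-T)/100,((fk(q,k)[1]@M)-R).ravel()])
    return least_squares(f,np.clip(q0,LO+.01,HI-.01),bounds=(LO,HI))
R3=np.array([[.802,.082,.592],[.056,-.997,.062],[.595,-.017,-.804]])
E
python3 - <<'E'
from kin import *
np.set_printoptions(precision=3,suppress=True)
print('k',k,[(fk(q,k)[0]-p).round(1) for q,p in D]);M=fk(D[2][0],k)[1].T@R3
print((fk(D[1][0],k)[1]@M).round(2).tolist())
for ln in(36,40,44):
  for az in(-45,-35,-27,-20,-10,0,20,30,40,50):
    R=lean(az,ln);n=R[:,2]*[1,1,0];n/=np.linalg.norm(n);T=np.array([661,44.6,101])+8*n
    best=min((ik(T,R,q0) for q0 in([.3,.3,-.6,1.3,-.4,.2],[0,.3,-.6,-1.3,-.4,2.5],[0,.3,-.6,-1.3,-.4,-1])),key=lambda r:r.cost);print(ln,az,best.cost.round(5),best.x)
E
```

```text
k [-1989.94    655.569  -522.759  -149.623  -784.219   770.062   714.822] [array([ -4.8,  -2.2, -18.3]), array([ 2.5,  5.4, 19.4]), array([  1.4, -10. ,  -1. ])]
[[0.96, -0.29, -0.0], [-0.29, -0.96, -0.0], [-0.0, 0.0, -1.0]]
36 -45 0.0 [-0.136  0.505 -0.053  0.682 -0.599  0.429]
36 -35 0.0 [-0.071  0.511 -0.085  0.664 -0.512  0.521]
36 -27 0.0 [-0.017  0.513 -0.108  0.634 -0.45   0.609]
36 -20 0.0 [ 0.031  0.513 -0.126  0.593 -0.401  0.703]
36 -10 0.0 [ 0.101  0.512 -0.145  0.497 -0.342  0.873]
36 0 0.0 [ 0.172  0.511 -0.155  0.348 -0.3    1.097]
36 20 0.0 [ 0.318  0.512 -0.141 -0.065 -0.289  1.658]
36 30 0.0 [ 0.392  0.513 -0.12  -0.247 -0.322  1.912]
36 40 0.0 [ 0.467  0.512 -0.093 -0.379 -0.375  2.113]
36 50 0.0 [ 0.541  0.507 -0.061 -0.465 -0.441  2.268]
40 -45 0.0 [-0.161  0.392 -0.286  0.949 -0.481  0.175]
40 -35 0.0 [-0.091  0.378 -0.352  1.015 -0.385  0.177]
40 -27 0.0 [-0.034  0.36  -0.409  1.084 -0.313  0.163]
40 -20 0.0 [ 0.017  0.34  -0.464  1.164 -0.253  0.133]
40 -10 0.0 [ 0.091  0.3   -0.551  1.352 -0.173  0.017]
40 0 0.0 [ 0.166  0.259 -0.631  1.665 -0.107 -0.223]
40 20 1e-05 [ 0.319  0.171 -0.77  -2.859 -0.07  -1.831]
40 30 0.0 [ 0.397  0.347 -0.445 -0.775 -0.117  2.439]
40 40 0.0 [ 0.476  0.373 -0.371 -0.797 -0.2    2.529]
40 50 0.0 [ 0.555  0.389 -0.303 -0.79  -0.288  2.586]
44 -45 0.00102 [-0.175  0.203 -0.631  1.342 -0.41  -0.23 ]
44 -35 0.00201 [-0.101  0.224 -0.631  1.403 -0.338 -0.22 ]
44 -27 0.00287 [-0.041  0.237 -0.631  1.454 -0.283 -0.212]
44 -20 0.00358 [ 0.012  0.246 -0.631  1.502 -0.237 -0.209]
44 -10 0.00439 [ 0.088  0.255 -0.631  1.584 -0.171 -0.216]
44 0 0.00481 [ 0.165  0.259 -0.631  1.702 -0.108 -0.26 ]
44 20 0.00482 [ 0.323  0.183 -0.752 -2.816 -0.07  -1.876]
44 30 0.00336 [ 0.401  0.244 -0.631 -1.715 -0.085 -2.904]
44 40 0.00229 [ 0.481  0.229 -0.631 -1.564 -0.147 -2.985]
44 50 0.00127 [ 0.563  0.209 -0.631 -1.47  -0.211 -3.012]
```

The fit is poor (meaningless link lengths). The 154 mm lateral offset clearly turns with joint 4, so I'll put it in the wrist and refit.

```bash
python3 - <<'E'
s=open('kin.py').read()
s=s.replace("d,h+a*np.cos(q[1])])+W.apply([b,0,e])","0,h+a*np.cos(q[1])])+W.apply([b,0,e])+(W*Ro.from_euler('x',-q[3])).apply([0,d,0])")
s=s.replace(".01*(k[5:])",".1*k[5:],.03*(k[:5]-[350,400,400,-154,250])")
open('kin.py','w').write(s)
E
cat > scan.py <<'E'
from kin import *
np.set_printoptions(precision=3,suppress=True)
print('k',k,[(fk(q,k)[0]-p).round(1) for q,p in D])
for ln in(36,40,44):
  for az in(-45,-35,-27,-20,-10,0,20,30,40,50):
    R=lean(az,ln);n=R[:,2]*[1,1,0];n/=np.linalg.norm(n);T=np.array([661,44.6,101])+8*n
    best=min((ik(T,R,q0) for q0 in([.3,.3,-.6,1.3,-.4,.2],[0,.3,-.6,-1.3,-.4,2.5],[0,.3,-.6,-1.3,-.4,-1])),key=lambda r:r.cost);print(ln,az,best.cost.round(5),best.x)
E
python3 scan.py
```

```text
k [ 189.957  507.93   412.447 -154.46   379.913   -8.137   -9.634] [array([ 0. , -1. ,  0.1]), array([ 1.1,  0.5, -0.1]), array([ 0.1, -0.7,  0.2])]
36 -45 0.0 [ 0.529  0.4   -0.501  0.976 -0.758 -0.507]
36 -35 0.0 [ 0.462  0.343 -0.608  1.135 -0.606 -0.463]
36 -27 0.0 [ 0.381  0.304 -0.679  1.295 -0.478 -0.438]
36 -20 0.0 [ 0.284  0.276 -0.728  1.473 -0.357 -0.432]
36 -10 0.00018 [ 0.135  0.25  -0.754  1.71  -0.184 -0.398]
36 0 0.00199 [ 0.1    0.242 -0.746  1.601 -0.07  -0.114]
36 20 0.0 [ 0.275  0.259 -0.383 -0.146 -0.304  1.769]
36 30 0.0 [ 0.163  0.288 -0.225 -0.446 -0.503  2.263]
36 40 0.0 [ 0.071  0.329 -0.115 -0.581 -0.68   2.572]
36 50 0.0 [ 0.006  0.381 -0.015 -0.643 -0.846  2.792]
40 -45 0.0 [ 0.531  0.404 -0.56   1.117 -0.765 -0.65 ]
40 -35 0.0 [ 0.438  0.343 -0.673  1.341 -0.61  -0.649]
40 -27 0.0 [ 0.322  0.301 -0.742  1.579 -0.476 -0.671]
40 -20 0.00052 [ 0.234  0.275 -0.761  1.71  -0.369 -0.626]
40 -10 0.00583 [ 0.158  0.252 -0.755  1.71  -0.224 -0.418]
40 0 0.01174 [ 0.075  0.24  -0.748  1.71  -0.07  -0.203]
40 20 0.0 [ 0.264  0.25  -0.409 -0.252 -0.223  1.881]
40 30 0.0 [ 0.121  0.28  -0.235 -0.592 -0.469  2.426]
40 40 0.0 [ 0.02   0.326 -0.125 -0.709 -0.668  2.716]
40 50 0.0 [-0.046  0.383 -0.024 -0.751 -0.848  2.911]
44 -45 0.0 [ 0.532  0.414 -0.609  1.247 -0.789 -0.781]
44 -35 0.0 [ 0.416  0.349 -0.723  1.525 -0.638 -0.814]
44 -27 0.00055 [ 0.313  0.31  -0.766  1.71  -0.522 -0.795]
44 -20 0.00605 [ 0.268  0.286 -0.763  1.71  -0.431 -0.658]
44 -10 0.00604 [-0.171  0.247 -0.55  -2.87  -0.07  -1.845]
44 0 0.01605 [-0.165  0.249 -0.548 -2.87  -0.07  -1.728]
44 20 0.0 [ 0.232  0.244 -0.395 -0.459 -0.185  2.107]
44 30 0.0 [ 0.063  0.278 -0.235 -0.767 -0.461  2.625]
44 40 0.0 [-0.038  0.329 -0.134 -0.847 -0.673  2.872]
44 50 0.0 [-0.101  0.391 -0.033 -0.861 -0.861  3.033]
```

The model now fits to about 1 mm. Heading -30° with a 38° lean towards the press's +y side is well within range. I'll back out along the tool axis and compute the turn.

```bash
python3 -m inch '[[0.15,0,0,-0.3,0,0,0],[0.15,0,0,-0.6,0,0,0],[0.15,0,0,-0.9,0,0,0],[0.15,0,0,-0.9,0,0,0],[0.15,0,0,-0.9,0,0,0]]'
python3 - <<'E'
from kin import *
s=read_state();print(np.round(s['joint_pos'],2),s['eef_pos'])
R=lean(-30,38);n=R[:,2]*[1,1,0];n/=np.linalg.norm(n);T=np.array([661,44.6,101])+8*n
q=s['joint_pos']
for d in(170,110,60,0):
    S=T-d*R[:,2];r=ik(S,R,[.35,.3,-.6,1.2,-.5,-.4]);print(d,S.round(1),rows(S,R),r.cost,r.x.round(2))
E
```

```text
clock: 7.8
eef_pos: [592.1, 35.1, 253.2]
tool_rot: [[0.796, 0.083, 0.599], [0.054, -0.996, 0.066], [0.603, -0.02, -0.798]]
contact_force: [0.6, 1.0, 1.1]
opening: 48.8
finger_force: 0.0
[ 0.42 -0.07 -0.53  0.38 -0.52  0.95] [592.13822414  35.1265428  253.23477192]
170 [577.3  92.9 235. ] (array([-0.131, -0.39 ,  0.063]), array([-0.245,  0.014,  0.299])) 2.643924380163804e-07 [ 0.75  0.06 -0.58  0.85 -0.91 -0.24]
110 [609.3  74.5 187.7] (array([-0.158, -0.243,  0.434]), array([-0.245,  0.014,  0.299])) 2.6439243801609114e-07 [ 0.64  0.14 -0.64  0.97 -0.75 -0.31]
60 [635.9  59.1 148.3] (array([-0.181, -0.121,  0.744]), array([-0.245,  0.014,  0.299])) 2.6439243801966583e-07 [ 0.53  0.22 -0.67  1.12 -0.64 -0.4 ]
0 [667.9  40.6 101. ] (array([-0.208,  0.026,  1.115]), array([-0.245,  0.014,  0.299])) 2.6439243801611623e-07 [ 0.39  0.32 -0.69  1.36 -0.52 -0.56]
```

```bash
python3 -m inch '[[0.15,-0.13,-0.2,0.06,-0.05,0,0.06],[0.15,-0.13,-0.39,0.06,-0.1,0.01,0.12],[0.15,-0.13,-0.39,0.06,-0.245,0.014,0.3],[0.15,-0.13,-0.39,0.06,-0.245,0.014,0.3],[0.15,-0.13,-0.39,0.06,-0.245,0.014,0.3],[0.15,-0.13,-0.39,0.06,-0.245,0.014,0.3],[0.15,-0.158,-0.243,0.434,-0.245,0.014,0.3],[0.15,-0.158,-0.243,0.434,-0.245,0.014,0.3],[0.15,-0.158,-0.243,0.434,-0.245,0.014,0.3]]'
cat > appr.py <<'E'
from hub import *
c=cam('wrist');t=top(c);print(t);x,y=t[2][0];R=lean(-30,38);n=R[:,2]*[1,1,0];n/=np.linalg.norm(n)
T=np.array([x,y,101])+8*n;s=read_state();print(s['joint_pos'].round(2) if hasattr(s['joint_pos'],'round') else s['joint_pos'],np.round(s['contact_force'],1))
for d in(30,0):print(rows(T-d*R[:,2],R))
E
python3 appr.py
```

```text
clock: 8.7
eef_pos: [608.1, 71.1, 177.8]
tool_rot: [[0.689, -0.504, 0.521], [-0.394, -0.863, -0.315], [0.609, 0.012, -0.793]]
contact_force: [0.4, 0.0, 0.1]
opening: 48.9
finger_force: 0.0
(1181, ((660.888916015625, 45.02787399291992), 18.0115909576416), ((660.9035034179688, 45.10155487060547), (34.777530670166016, 35.61372375488281), 68.72557830810547))
[ 0.61  0.15 -0.64  0.98 -0.74 -0.3 ] [ 0.3 -0.7 -0.1]
(array([ 0.031, -0.026,  0.487]), array([0.006, 0.005, 0.001]))
(array([ 0.033, -0.028,  0.687]), array([0.006, 0.005, 0.001]))
```

```bash
python3 -m inch '[[0.15,0.03,-0.027,0.25,0.006,0.005,0],[0.15,0.03,-0.027,0.45,0.006,0.005,0],[0.15,0.03,-0.027,0.49,0.006,0.005,0],[0.15,0.03,-0.027,0.49,0.006,0.005,0],[0.15,0.03,-0.027,0.49,0.006,0.005,0]]'; python3 appr.py
```

```text
clock: 9.25
eef_pos: [652.8, 51.9, 126.5]
tool_rot: [[0.682, -0.498, 0.536], [-0.392, -0.867, -0.307], [0.618, -0.001, -0.786]]
contact_force: [0.1, -0.5, 1.1]
opening: 49.3
finger_force: 0.0
(2308, ((661.1035766601562, 45.004486083984375), 17.766380310058594), ((661.2089233398438, 44.960880279541016), (34.94611740112305, 35.29526138305664), 54.50019073486328))
[ 0.44  0.26 -0.69  1.25 -0.56 -0.47] [-0.9  0.5 -0.2]
(array([-0.005,  0.014,  0.012]), array([-0.002, -0.002,  0.001]))
(array([-0.006,  0.014,  0.212]), array([-0.002, -0.002,  0.001]))
```

```bash
python3 -m inch '[[0.15,-0.005,0.014,0.08,0,0,0],[0.15,-0.005,0.014,0.14,0,0,0],[0.15,-0.005,0.014,0.18,0,0,0],[0.15,-0.005,0.014,0.205,0,0,0],[0.15,-0.005,0.014,0.205,0,0,0],[0.15,-0.005,0.014,0.205,0,0,0]]'
python3 - <<'E'
from hub import *
c=cam('wrist');save(c,'w6.png');R=lean(-30,38);n=R[:,2]*[1,1,0];n/=np.linalg.norm(n);T=np.array([661.1,45,101])+8*n
print(rows(T,R))
E
```

```text
clock: 9.9
eef_pos: [667.2, 40.6, 100.0]
tool_rot: [[0.683, -0.498, 0.535], [-0.392, -0.867, -0.307], [0.616, 0.0, -0.787]]
contact_force: [-0.4, 0.8, -0.6]
opening: 49.3
finger_force: 0.0
(array([ 0.007, -0.005, -0.003]), array([-0.001, -0.001,  0.001]))
```

View pics/w6.png

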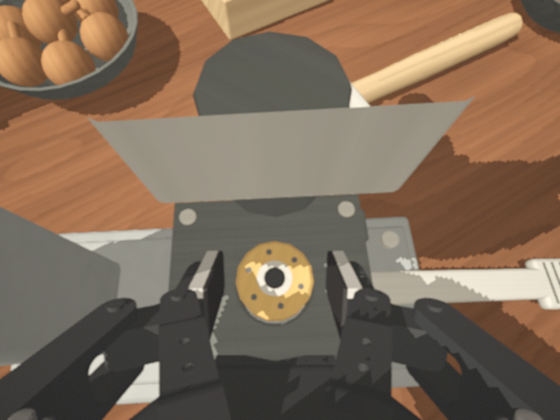

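The hub at (275,283) is centred between the pads, with inner edges at about (222,275) and (333,275), and nothing is touching. Closing.

```bash
python3 -m inch '[[-0.1,0,0,0,0,0,0],[-0.15,0,0,0,0,0,0],[-0.2,0,0,0,0,0,0],[-0.4,0,0,0,0,0,0],[-1,0,0,0,0,0,0],[-1,0,0,0,0,0,0],[-1,0,0,0,0,0,0],[-1,0,0,0,0,0,0]]'
```

```text
clock: 10.75
eef_pos: [667.5, 40.8, 100.2]
tool_rot: [[0.683, -0.498, 0.535], [-0.392, -0.867, -0.307], [0.617, -0.0, -0.787]]
contact_force: [-2.9, 2.5, 5.6]
opening: 32.9
finger_force: 59.4
```

The opening is 32.9 mm, but the hub is 36 mm. I'll look at it closely before lifting.

```bash
python3 - <<'E'
from hub import *
c=cam('wrist');f=c['frame'][200:350,170:380];cv2.imwrite('pics/w7.png',cv2.resize(f,(770,550),interpolation=cv2.INTER_CUBIC)[:,:,::-1])
print(top(c)[1:])
E
```

```text
(((661.7835083007812, 44.410369873046875), 17.692893981933594), ((661.8131103515625, 44.37787628173828), (34.37435531616211, 35.1534423828125), 61.69968795776367))
```

View pics/w7.png

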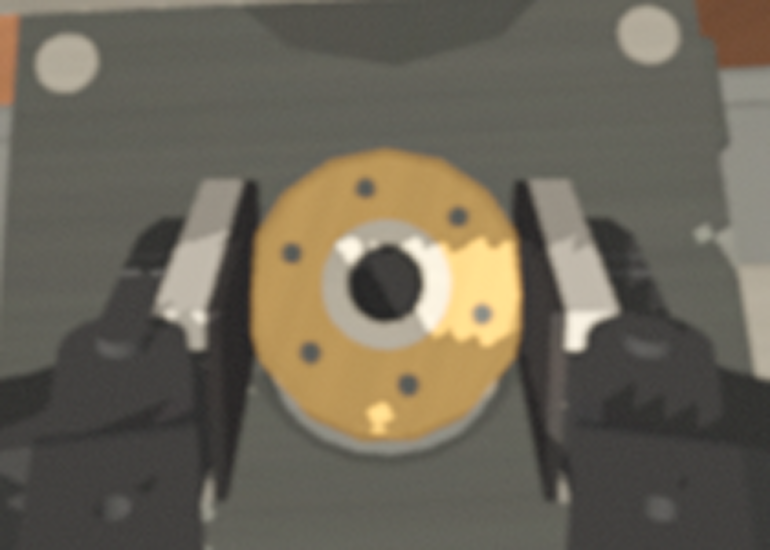

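The hub sits squarely between the pads, still upright, at about (385,295) in the crop; the pads just yield a little. That was my 11th picture, one over the limit of 10, so from here I check by numbers only. I'll lift straight up 9 mm, then draw it out.

```bash
python3 -m inch '[[-1,0.012,0,-0.016,0,0,0],[-1,0.025,0,-0.031,0,0,0],[-1,0.037,0,-0.047,0,0,0],[-1,0.037,0,-0.047,0,0,0],[-1,0.037,0,-0.047,0,0,0]]'
python3 - <<'E'
from hub import *
c=cam('wrist');P=cloud(c);hsv=cv2.cvtColor(c['frame'],cv2.COLOR_RGB2HSV);m=(cv2.inRange(hsv,(18,90,80),(34,255,255))>0)
m[:220]=0;m[:,:200]=0;m[:,350:]=0;q=P[m];q=q[(q[:,2]>100)&(q[:,2]<140)]
print(len(q),np.median(q,0));t=q[abs(q[:,2]-np.median(q[:,2]))<3];A=np.c_[t[:,:2]-t[:,:2].mean(0),np.ones(len(t))];print('slope',np.linalg.lstsq(A,t[:,2],rcond=None)[0])
E
```

```text
clock: 11.3
eef_pos: [667.0, 40.4, 108.2]
tool_rot: [[0.683, -0.498, 0.534], [-0.392, -0.867, -0.307], [0.616, 0.001, -0.788]]
contact_force: [-0.4, 0.5, -1.0]
opening: 33.6
finger_force: 59.8
3491 [659.54267537  45.03518235 115.58097575]
slope [ 1.61908824e-03 -3.28057439e-03  1.15576647e+02]
```

It came free: top at z = 115.6, level. Now I withdraw and locate the tray.

```bash
python3 -m inch '[[-1,-0.12,0,-0.09,0,0,0],[-1,-0.3,0,-0.22,0,0,0],[-1,-0.47,0,-0.37,0,0,0],[-1,-0.47,0,-0.5,0,0,0],[-1,-0.42,0,-0.7,0,0,0],[-1,-0.42,0,-0.7,0,0,0]]'
python3 - <<'E'
from kin import *
import pickle
D0=pickle.load(open('d0.pkl','rb'))
s=read_state();print(np.round(s['joint_pos'],2),s['finger_force'])
c=D0['side']
for u,v in[(245,292),(289,324),(226,391),(181,351)]:print(ray(c,u,v,15).round(0))
for n in D0:
    c=D0[n];P=cloud(c);hsv=cv2.cvtColor(c['frame'],cv2.COLOR_RGB2HSV)
    ok=(P[...,2]>11.5)&(P[...,2]<18)&(P[...,0]>350)&(P[...,0]<650)&(P[...,1]>200)&(P[...,1]<500)
    k,l,st,ce=cv2.connectedComponentsWithStats(ok.astype(np.uint8),connectivity=8);i=1+np.argmax(st[1:,4])
    r=cv2.minAreaRect(P[l==i][:,:2].astype(np.float32));print(n,st[i],r,cv2.boxPoints(r).round(0).tolist())
E
```

```text
clock: 11.95
eef_pos: [568.6, 99.8, 155.9]
tool_rot: [[0.681, -0.496, 0.538], [-0.393, -0.868, -0.303], [0.618, -0.005, -0.786]]
contact_force: [0.4, 0.2, -0.6]
opening: 33.1
finger_force: 60.1
[ 0.69  0.12 -0.76  1.05 -0.72 -0.47] 60.091992400120944
[550. 244.  15.]
[410. 266.  15.]
[455. 477.  15.]
[598. 452.  15.]
scene [366 209  98  70 642] ((503.70263671875, 361.4955139160156), (220.1979217529297, 154.419189453125), 77.8799819946289) [[405.0, 270.0], [556.0, 238.0], [602.0, 453.0], [451.0, 485.0]]
side [180 291 109 104 693] ((505.23187255859375, 363.0982666015625), (220.34242248535156, 151.3278350830078), 77.74597930908203) [[408.0, 271.0], [556.0, 239.0], [603.0, 455.0], [455.0, 487.0]]
```

```bash
python3 - <<'E'
from kin import *
np.set_printoptions(suppress=True)
s=read_state();q=s['joint_pos']
for az in(-30,-15,0,10):
    R=lean(az,38.05);n=R[:,2]*[1,1,0];n/=np.linalg.norm(n)
    for z in(110,40,20.3):
        T=np.array([495,318,z])+7.5*n;r=ik(T,R,q);print(az,z,T.round(1),r.cost.round(5),r.x.round(2),*rows(T,R))
E
```

```text
-30 110 [501.5 314.2 110. ] 0.0 [ 1.16  0.37 -0.53  0.84 -0.97 -0.71] [-1.055 -1.019 -0.433] [-0.004 -0.001  0.   ]
-30 40 [501.5 314.2  40. ] 0.0 [ 1.13  0.46 -0.61  0.97 -0.84 -0.88] [-1.343 -1.016 -0.066] [-0.004 -0.001  0.   ]
-30 20.3 [501.5 314.2  20.3] 0.0 [ 1.12  0.49 -0.64  1.02 -0.81 -0.93] [-1.424 -1.016  0.037] [-0.004 -0.001  0.   ]
-15 110 [502.2 316.1 110. ] 0.0 [ 1.1   0.27 -0.71  1.06 -0.76 -0.65] [-1.056 -1.031 -0.434] [ 0.099 -0.001 -0.131]
-15 40 [502.2 316.1  40. ] 0.0 [ 1.02  0.37 -0.8   1.33 -0.65 -0.91] [-1.345 -1.029 -0.067] [ 0.099 -0.001 -0.131]
-15 20.3 [502.2 316.1  20.3] 0.0 [ 0.99  0.4  -0.82  1.42 -0.63 -0.99] [-1.426 -1.029  0.036] [ 0.099 -0.001 -0.131]
0 110 [502.5 318.  110. ] 0.0 [ 0.94  0.18 -0.86  1.39 -0.53 -0.61] [-1.06  -1.044 -0.437] [ 0.201 -0.002 -0.262]
0 40 [502.5 318.   40. ] 0.00126 [ 0.82  0.3  -0.89  1.71 -0.48 -0.88] [-1.348 -1.041 -0.07 ] [ 0.201 -0.002 -0.262]
0 20.3 [502.5 318.   20.3] 0.00384 [ 0.83  0.34 -0.88  1.71 -0.49 -0.9 ] [-1.43  -1.041  0.033] [ 0.201 -0.002 -0.262]
10 110 [502.4 319.3 110. ] 2e-05 [ 0.74  0.13 -0.91  1.71 -0.34 -0.62] [-1.064 -1.051 -0.44 ] [ 0.27  -0.002 -0.349]
10 40 [502.4 319.3  40. ] 0.01151 [ 0.76  0.27 -0.89  1.71 -0.37 -0.67] [-1.352 -1.048 -0.073] [ 0.27  -0.002 -0.349]
10 20.3 [502.4 319.3  20.3] 0.01822 [ 0.77  0.31 -0.88  1.71 -0.38 -0.69] [-1.434 -1.048  0.03 ] [ 0.27  -0.002 -0.349]
```

The tray is centred at (504.5, 362), with its +y axis at 77.8°. I'll put the hub at (495, 318), 120 mm from the finished hubs, keeping the tool orientation unchanged.

```bash
python3 -m inch '[[-1,-0.15,-0.14,-0.06,0,0,0],[-1,-0.35,-0.33,-0.14,0,0,0],[-1,-0.53,-0.51,-0.22,0,0,0],[-1,-0.53,-0.51,-0.22,0,0,0]]'; python3 -m inch '[[-1,-0.2,-0.2,-0.08,0,0,0],[-1,-0.4,-0.4,-0.16,0,0,0],[-1,-0.53,-0.51,-0.22,0,0,0],[-1,-0.53,-0.51,-0.22,0,0,0],[-1,-0.53,-0.51,-0.22,0,0,0]]'
cat > pl.py <<'E'
from h import *
c=cam('wrist');P=cloud(c);hsv=cv2.cvtColor(c['frame'],cv2.COLOR_RGB2HSV);m=(cv2.inRange(hsv,(18,90,80),(34,255,255))>0)
m[:220]=0;m[:,:200]=0;m[:,350:]=0;s=read_state();z0=s['eef_pos'][2];q=P[m];q=q[abs(q[:,2]-z0-8)<6]
zt=np.median(q[:,2]);t=q[abs(q[:,2]-zt)<3];A=np.c_[t[:,:2]-t[:,:2].mean(0),np.ones(len(t))];sl=np.linalg.lstsq(A,t[:,2],rcond=None)[0]
print('hub',len(q),np.median(q,0).round(1),'slope',sl.round(3),np.round(s['contact_force'],1),s['opening'])
R=lean(-30,38.05);n=np.array([.866,-.5,0])
for z in(26,20.3):print(rows(np.array([495,318,z])+7.5*n,R))
E
python3 pl.py
```

```text
clock: 12.35
eef_pos: [533.9, 209.4, 128.4]
tool_rot: [[0.685, -0.493, 0.536], [-0.388, -0.87, -0.304], [0.616, 0.001, -0.788]]
contact_force: [0.9, -0.1, -1.6]
opening: 33.1
finger_force: 60.2
clock: 12.85
eef_pos: [500.2, 312.3, 105.5]
tool_rot: [[0.684, -0.498, 0.533], [-0.391, -0.867, -0.308], [0.616, 0.002, -0.788]]
contact_force: [0.0, -0.4, -0.9]
opening: 33.2
finger_force: 60.3
hub 3378 [493.2 316.8 112.9] slope [ 3.00000e-03 -5.00000e-03  1.12919e+02] [-0.  -0.8 -0.7] 32.9233108718809
(array([-0.329, -0.02 ,  0.418]), array([0.   , 0.   , 0.001]))
(array([-0.353, -0.02 ,  0.447]), array([0.   , 0.   , 0.001]))
```

```bash
python3 -m inch '[[-1,-0.1,-0.01,0.12,0,0,0],[-1,-0.2,-0.02,0.25,0,0,0],[-1,-0.28,-0.02,0.355,0,0,0],[-1,-0.31,-0.02,0.393,0,0,0],[-1,-0.325,-0.02,0.414,0,0,0],[-1,-0.325,-0.02,0.414,0,0,0],[-1,-0.325,-0.02,0.414,0,0,0]]'; python3 pl.py
```

```text
clock: 13.6
eef_pos: [502.1, 315.6, 28.4]
tool_rot: [[0.683, -0.498, 0.535], [-0.393, -0.867, -0.306], [0.616, -0.001, -0.788]]
contact_force: [-1.3, -0.7, -1.2]
opening: 32.7
finger_force: 60.3
hub 3397 [494.9 319.9  35.8] slope [ 3.0000e-03 -2.0000e-03  3.5774e+01] [ 0.4  0.3 -2.1] 33.17909301831419
(array([-0.008,  0.011,  0.014]), array([-0.002,  0.   ,  0.001]))
(array([-0.031,  0.011,  0.044]), array([-0.002,  0.   ,  0.001]))
```

```bash
python3 -m inch '[[-1,-0.008,0,0.01,0,0,0],[-1,-0.016,0,0.021,0,0,0],[-1,-0.025,0,0.031,0,0,0],[-1,-0.025,0,0.031,0,0,0],[-1,-0.025,0,0.031,0,0,0]]'; python3 -m inch '[[-1,-0.004,0,0.005,0,0,0],[-1,-0.004,0,0.005,0,0,0],[-1,-0.004,0,0.005,0,0,0]]'
```

```text
clock: 14.15
eef_pos: [501.6, 315.3, 21.3]
tool_rot: [[0.683, -0.498, 0.534], [-0.392, -0.867, -0.307], [0.616, 0.001, -0.788]]
contact_force: [0.5, -0.1, -1.1]
opening: 32.9
finger_force: 60.3
clock: 14.45
eef_pos: [501.6, 315.3, 20.4]
tool_rot: [[0.683, -0.498, 0.534], [-0.392, -0.867, -0.307], [0.616, 0.001, -0.788]]
contact_force: [0.1, -0.6, -1.3]
opening: 32.9
finger_force: 60.3
```

```bash
python3 -m inch '[[-1,-0.003,0,0.004,0,0,0],[-1,-0.003,0,0.004,0,0,0],[-1,-0.003,0,0.004,0,0,0]]'
```

```text
clock: 14.75
eef_pos: [501.8, 315.4, 20.2]
tool_rot: [[0.683, -0.498, 0.535], [-0.392, -0.867, -0.307], [0.616, 0.0, -0.787]]
contact_force: [-2.9, -0.8, 4.3]
opening: 32.7
finger_force: 61.0
```

The hub has touched the tray floor (force change about +5.5 N). I'll release it gently, then back out along the tool axis.

```bash
python3 -m inch '[[-0.2,0,0,0,0,0,0],[-0.1,0,0,0,0,0,0],[0,0,0,0,0,0,0],[0.15,0,0,0,0,0,0],[0.3,0,0,0,0,0,0],[0.3,0,0,0,0,0,0],[0.3,0,0,0,0,0,0]]'; python3 -m inch '[[0.3,0,0,-0.04,0,0,0],[0.3,0,0,-0.12,0,0,0],[0.3,0,0,-0.3,0,0,0],[0.3,0,0,-0.6,0,0,0],[0.3,0,0,-0.9,0,0,0],[0.3,0,0,-0.9,0,0,0],[0.3,0,0,-0.9,0,0,0],[0.3,0,0,-0.9,0,0,0]]'
python3 - <<'E'
from h import *
for n in('scene','side','wrist'):
    c=cam(n);P=cloud(c);hsv=cv2.cvtColor(c['frame'],cv2.COLOR_RGB2HSV);m=cv2.inRange(hsv,(18,100,90),(34,255,255))
    ok=(m>0)&(abs(P[...,2]-28)<3)&(abs(P[...,0]-505)<100)&(abs(P[...,1]-362)<120)
    k,l,st,ce=cv2.connectedComponentsWithStats(cv2.dilate(ok.astype(np.uint8),np.ones((5,5))))
    for i in range(1,k):
        q=P[(l==i)&ok];A=np.c_[q[:,:2]-q[:,:2].mean(0),np.ones(len(q))]
        print(n,len(q),q.mean(0).round(1),np.ptp(q,0).round(0),np.linalg.lstsq(A,q[:,2],rcond=None)[0][:2].round(3))
s=read_state();print(s['clock'],np.abs(s['joint_velocities']).max())
E
```

```text
clock: 15.45
eef_pos: [501.6, 315.3, 19.6]
tool_rot: [[0.683, -0.498, 0.534], [-0.392, -0.867, -0.307], [0.616, 0.001, -0.788]]
contact_force: [-0.1, 0.4, -0.1]
opening: 55.4
finger_force: 0.0
clock: 16.25
eef_pos: [429.2, 356.1, 125.4]
tool_rot: [[0.684, -0.498, 0.533], [-0.391, -0.867, -0.308], [0.616, 0.002, -0.788]]
contact_force: [0.9, -0.6, -0.5]
opening: 55.3
finger_force: 0.0
scene 74 [497.6 318.   28.4] [34. 33.  5.] [-0.028 -0.024]
scene 81 [493.8 436.5  28.2] [32. 32.  6.] [-0.022  0.002]
scene 94 [555.9 427.2  28.2] [34. 31.  5.] [-0.031 -0.039]
side 106 [496.  320.7  28.2] [33. 34.  6.] [0.016 0.009]
side 116 [553.1 428.7  28.1] [35. 35.  6.] [0.039 0.024]
side 127 [491.2 438.1  28.1] [34. 36.  6.] [0.018 0.01 ]
wrist 914 [494.8 320.   27.7] [35. 36.  5.] [ 0.01  -0.009]
wrist 928 [552.4 427.5  27.6] [35. 35.  5.] [0.011 0.003]
wrist 1174 [490.9 437.2  27.5] [35. 36.  5.] [ 0.007 -0.001]
16.4 0.003136292498524249
```

The hub stands upright at (495, 320) with its top at z = 28. The two finished hubs have not moved, and the robot touches nothing.

```bash
python3 -c "
from rig import arm
print(arm.close_job())"
```

```text
the job is handed in; nothing more can be done
None
```

The job is handed in at about 16.4 s: the lever is fully down and the hub stands upright in the tray, about 117 mm from the nearest finished hub, with neither finished hub moved; I viewed 11 pictures, one over the limit of 10.

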